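Find and open the unlatched drain cover of the spill deck

TASK

Of the four identical steel covers in the spill deck, three are held by their catches and one, over the drain valve, is free. Press lightly near the end of each until you find the one that rocks, then push its risen edge over with the fingers until the cover stands upright and the trough below lies open. Pick nothing up, leave the things on the deck where they are, and finish clear of everything.

Things in the scene. Friction and masses are not known exactly. Their poses are not given: they have to be found in the camera images.
- place_1 (a point): Place 1 of 4, counted from the robot's right (-y) to its left (+y): centre of the top face of the cover lying there, flush with the deck's top, 80 mm above the bench. x points from the cover's robot-side end to its far end, y along the row, z up. All covers look alike: steel plate 120 mm (x) by 110 mm (y), 4 mm thick, black rubber rim, round press marks 45 mm from the centre towards both ends.
- place_2 (a point): Place 2 of 4, counted from the robot's right (-y) to its left (+y): centre of the top face of the cover lying there, flush with the deck's top, 80 mm above the bench. x points from the cover's robot-side end to its far end, y along the row, z up. Covers are 135 mm apart, centre to centre. A cover held by its catch only sinks level on its rubber seal, 1 mm for each 5 N, 3 mm at most.
- place_3 (a point): Place 3 of 4, counted from the robot's right (-y) to its left (+y): centre of the top face of the cover lying there, flush with the deck's top, 80 mm above the bench. x points from the cover's robot-side end to its far end, y along the row, z up. Any of the four may be the free cover. Pressed near one end with about 2 N, that end dips into the trough and the other rises.
- place_4 (a point): Place 4 of 4, counted from the robot's right (-y) to its left (+y): centre of the top face of the cover lying there, flush with the deck's top, 80 mm above the bench. x points from the cover's robot-side end to its far end, y along the row, z up. Below the covers the trough is open, its floor 74 mm below the deck's top; nothing there hinders the free cover's swing.
- cover (a joint): Tilt of the free cover (rad), wherever it lies, about a level line through its centre along y: 0 flush; positive with its robot-side end down and far end up, negative the other way; stops at 1.5 either way, then upright with 60 mm above the deck. The stiff hinge (0.08 N m) holds any angle; pressing on the pivot line moves nothing.
- deck: Spill deck: steel platform fixed to the bench, 320 mm deep (x), 800 mm wide (y), dark top 80 mm above the bench, the row of four covers along its middle, 97 mm strips before and behind the row, 8 mm raised lips at its two narrow ends. Origin: centre of its underside, on the bench.
- tube_rack: Bystander: green microtube rack, 56 x 104 mm, 30 mm high with its tubes, on the deck's robot-side strip. Origin: centre of its underside.
- pipette: Bystander: white pipette lying along the robot-side strip, about 227 mm long, 24 mm high. Origin: on the deck under the joint of handle and grey nose; its x axis points to the nose's tip.
- culture_dish: Bystander: clear round dish with pale filling, 62 mm across, 20 mm high, on the robot-side strip. Origin: centre of its underside.
- marker: Bystander: white marker with blue cap lying along the far strip, 124 mm long, 15 mm thick, its length along its y axis. Origin: on its underside, near the middle.
- specimen_jar: Bystander: small clear jar with yellow lid, 38 mm across, 48 mm high, on the far strip. Origin: centre of its underside.
- reagent_bottle: Bystander: amber bottle with blue cap, 54 mm across, 120 mm high, at the deck's left (+y) end. Origin: centre of its underside.
- tip_box: Bystander: grey pipette tip box with pink lid, 122 x 84 mm, 76 mm high, at the deck's right (-y) end. Origin: centre of its underside.

How it is judged (in metres and radians):
On the way:
1. the free cover has been found: it is rocked out of the deck by a press ((value of joint cover above 0.08 rad or value of joint cover below -0.08 rad) and value of joint cover between -1.1 and 1.1 rad), for 0.1 s.
At the end, for the whole second after the job is handed in: The free cover stands upright (tilted at least 1.2 rad, about 69 degrees, either way) and still, and every bystander on the deck is within 20 mm of where it was ((value of joint cover above 1.2 rad or value of joint cover below -1.2 rad) and velocity of joint cover between -0.1 and 0.1 rad/s and distance of each of tube_rack, pipette, culture_dish, marker, specimen_jar, reagent_bottle, tip_box from where it was at the start of the episode below 0.02 m); the robot touches nothing.
It fails at once if a thing standing on the deck is shifted or lifted more than 20 mm (distance of any of tube_rack, pipette, culture_dish, marker, specimen_jar, reagent_bottle, tip_box from where it was at the start of the episode above 0.02 m).
It fails at once if a thing standing on the deck is tipped more than 0.35 rad (angle between any of tube_rack, pipette, culture_dish, marker, specimen_jar, reagent_bottle, tip_box's own z axis and vertical above 0.35 rad).
It fails at once if the fingers press on anything with more than 50 N (contact force between the fingers and anything else above 50 N).
It also fails if it takes over 54 s, if anything falls off the work surface, if the arm or the gripper's body presses on something with over 40 N, if the wrist force passes 120 N, or if a joint passes its speed limit or range.

ROBOT

A 6-joint arm with a two-finger parallel gripper is mounted at the origin on the work surface. World frame = base frame: x ahead of the robot, y to its left, z up, the work surface at z = 0. Lengths are in mm, angles in rad, forces in N, time in s.
With the tool pointing down it reaches from about 275 to 750 mm from the base axis. Payload 10.2 kg.
Tool frame: the origin (TCP) lies at the very end of the fingers, on their centre line; the grasp point (between the pads) lies behind it (ctrl.grasp_offset is the z of the grasp point in the tool frame, in mm); z points along the fingers, y is the direction in which the jaws open and shut (so a half turn about z gives the same grasp; the last joint's range is limited). The gripper opens to 85 mm and grips with 20 to 120 N. Pads are 22 mm wide; open, the fingers measure 114 mm over their backs; the gripper's body (76 mm by 85 mm) begins 54 mm behind the grasp point. The pads swing forward as they close: fully open they stand 13 mm farther back than shut.
Start: joints at [-1.49, 0.313, 1.498, -0, 1.331, -0.223], TCP at [157.04, -500.968, 194.394] pointing down, gripper open.
Joint ranges: [-2.94, 2.94], [-0.97, 2.17], [0.19, 2.56], [-1.23, 4.37], [0.02, 3.11], [-2.88, 2.88]. Speed limits (rad/s): [2.39, 2.39, 3.01, 3.14, 3.14, 3.14].

INTERFACE

Orientations are given as a unit quaternion [w, x, y, z].
In Python, from rig import ctrl, capture, job gives the robot as it stands. The module is installed in compiled form; this text tells all that it offers.
- The arm moves only by the tool move_arm, never from a script. Its argument "series" is a list of rows, each a list of 7 numbers: the turn, a rotation vector about the tool's x, y, z in rad, then the shift along the tool's x, y, z in cm, then the opening, from 0 (shut) to 1 (fully open). A call has 1 to 5 rows; each row is the pose to reach, as a shift and turn from the pose measured when the call began, along the tool's axes at that moment; what a row does not reach only later rows make up. A row lasts 1/12 s, in which the tool goes at most 41.7 mm and 7.16 degrees, less where a joint would pass 70% of its speed; a pose out of reach is approached as far as the arm can. A call with a gripper value outside its range is refused whole. The fingers move at their own pace and stop on an object; "grip_force" is the grip in N (left out, the last holds). Time passes only in rows, so rows that repeat a pose let the fingers close. It gives the time, the measured TCP pose, the force and the opening at its end, in the units of the state.
- ctrl.sense(): the state, without advancing time (a new reading comes with each control period).
- capture(name): name is "side" or "top"; returns a dict with "frame" (420x560x3 uint8, red, green, blue), "mtx" (3x3 intrinsics, pixels), "R" (3x3) and "t" (3): a world point X has camera coordinates R X + t. Camera axes: x right, y down, z forward; pixel columns grow to the right and rows downward; lengths in mm; the calibration is good to about 2 mm. A picture is of the moment at which its call begins. There is no depth.
- job.finish_job(): hands the job in, once; it reports no verdict.
The state is a dict: "time_s": time; "joints": joint angles; "dq": joint speeds; "tau": joint torques, N m; "eef_pos": TCP position; "ee_rot": TCP orientation; "force": force on the tool from outside, world axes, zero at the start; "wrist_torque": the same for the moment, N m; "grip_width": opening from 0.0 (shut) to 1.0 (fully open).
Only numpy, scipy, OpenCV 4.12 (cv2) and the standard library are available. Lean on these libraries where they do the work, as an engineer would, in place of code of your own. Each camera call takes 0.05 s, during which the arm holds its last target.

## Working session

There is one attempt and no reset: what is moved stays moved. The work goes in short steps, Python scripts to look and compute and a tool call to move; the robot and the scene stay as the last step left them, time stands still between calls to the robot, and variables do not carry over. Pictures are saved under pics/ and viewed, and the job is handed in when it is done.

Besides the shell and the picture viewer there is one more tool, called after ">>>" as name([rows], argument=value, ...), one row to a line, values as JSON. move_arm: Moves the arm, as the interface text tells. Its arguments: {"type":"object","properties":{"series":{"type":"array","items":{"type":"array","items":{"type":"number"}}},"grip_force":{"type":"number"}},"required":["series"]}

```bash
mkdir -p pics
python3 - <<'E'
from rig import ctrl,capture
import cv2,numpy as np
for n in("side","top"):
    c=capture(n);cv2.imwrite(f"pics/{n}0.png",c["frame"][:,:,::-1]);np.savez(f"{n}0.npz",**c)
    print(n,c["mtx"].round(1).tolist(),c["R"].round(3).tolist(),c["t"].round(1).tolist())
s=ctrl.sense();print(s,ctrl.grasp_offset)
E
```

```text
side [[387.7, 0.0, 278.3], [0.0, 387.7, 202.6], [0.0, 0.0, 1.0]] [[0.982, -0.19, 0.007], [-0.12, -0.65, -0.75], [0.148, 0.736, -0.661]] [-527.9, 139.8, 821.1]
top [[520.3, 0.0, 275.5], [0.0, 520.3, 205.6], [0.0, 0.0, 1.0]] [[-0.028, -1.0, -0.005], [-0.998, 0.028, -0.056], [0.056, 0.004, -0.998]] [50.6, 524.1, 1325.0]
{'time_s': 0.1, 'joints': array([-1.49042307e+00,  3.13384891e-01,  1.49833421e+00,  2.96081224e-05,
        1.33101720e+00, -2.23428388e-01]), 'dq': array([ 0.00047357, -0.00116615, -0.00208449, -0.00050546, -0.00019731,
        0.00117969]), 'tau': array([ 2.64970360e-03, -4.12895608e+01, -2.60142034e+01, -1.37044185e-04,
        3.03419569e-03,  3.31559612e-06]), 'eef_pos': array([ 157.01440216, -500.69440358,  193.90714407]), 'ee_rot': array([-5.69333831e-04,  9.88485608e-01,  1.51313830e-01,  5.52080264e-05]), 'force': array([-0.99499693,  0.02450666,  0.69430952]), 'wrist_torque': array([-0.03165368, -0.01966352, -0.01295382]), 'grip_width': 0.9960514904199551} -18.700000000000003
```

View pics/top0.png

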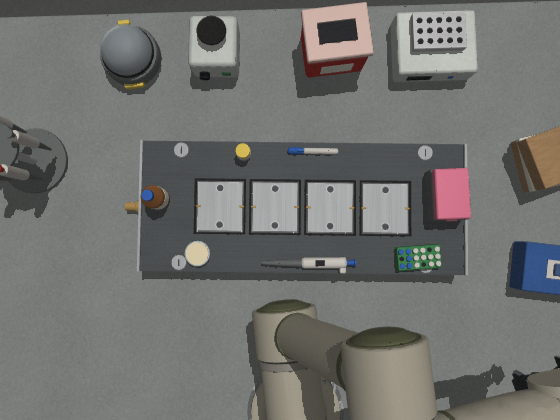

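View pics/side0.png

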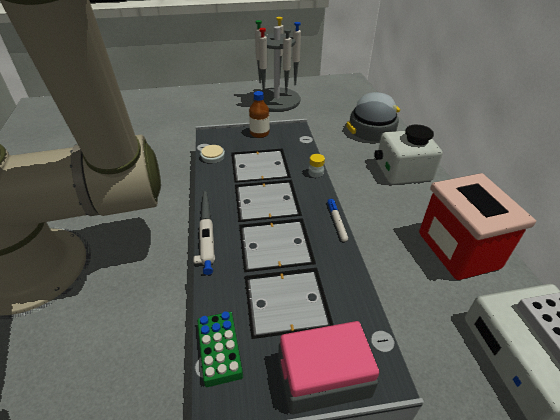

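The top view shows the covers at about columns 220, 275, 330 and 385, row 207. The rack is at (418,258), the pipette at (310,263), the dish at (197,253), the jar at (243,151) and the marker at (313,151). Next I'll locate the press marks in both views.

```bash
cat > h.py <<'E'
import numpy as np,cv2
def load(n): return dict(np.load(n))
def plane(c,uv,z):
    d=np.linalg.inv(c["mtx"])@np.array([uv[0],uv[1],1.]); d=c["R"].T@d; o=-c["R"].T@c["t"]
    return o+d*(z-o[2])/d[2]
def proj(c,X):
    p=c["mtx"]@(c["R"]@np.asarray(X,float)+c["t"]); return p[:2]/p[2]
def tri(a,ua,b,ub):
    return cv2.triangulatePoints(*[c["mtx"]@np.c_[c["R"],c["t"]] for c in(a,b)],np.array(ua,float).reshape(2,1),np.array(ub,float).reshape(2,1)).ravel()
E
python3 - <<'E'
from h import *
T=load("top0.npz");S=load("side0.npz")
def blobs(f,x0,x1,y0,y1,amin,amax):
    g=cv2.cvtColor(f,cv2.COLOR_RGB2GRAY)[y0:y1,x0:x1]
    g=cv2.resize(g,None,fx=4,fy=4,interpolation=cv2.INTER_CUBIC)
    b=(g<120).astype(np.uint8)
    n,l,st,ce=cv2.connectedComponentsWithStats(b)
    return [(ce[i]+.5)/4-.5+[x0,y0] for i in range(1,n) if amin<st[i,4]/16<amax]
tb=blobs(T["frame"],190,415,175,240,12,80); sb=blobs(S["frame"],225,335,145,340,12,160)
print(np.round(tb,1).tolist());print(np.round(sb,1).tolist())
for u in tb:
    X=plane(T,u,80);p=proj(S,X);j=min(sb,key=lambda q:np.linalg.norm(q-p))
    h=tri(T,u,S,j);print(u.round(1),X.round(1),p.round(1),j.round(1),(h[:3]/h[3]).round(1))
for n,u,z in[("dish",(197,253),100),("jar",(243,151),128),("bottle",(152,196),200),("rackL",(397,246),110),("rackR",(441,270),110),("pipnose",(262,263),90),("pipend",(356,263),95),("pip top edge",(325,257),104),("boxL",(432,170),156),("boxR",(470,218),156),("mk",(288,151),90),("mk",(338,152),90)]:
    print(n,plane(T,u,z).round(0))
E
```

```text
[[219.7, 187.5], [274.7, 188.2], [329.8, 188.7], [385.1, 189.6], [219.1, 224.3], [274.4, 224.9], [329.6, 225.6], [385.0, 226.3]]
[[277.2, 162.6], [241.6, 165.6], [286.1, 197.2], [246.4, 201.0], [297.3, 240.5], [252.5, 245.4], [311.8, 296.8], [260.6, 303.2]]
[219.7 187.5] [570.  171.6  80. ] [278.1 162.8] [277.2 162.6] [569.1 171.6  80.9]
[274.7 188.2] [564.5  36.6  80. ] [287.1 197.3] [286.1 197.2] [563.7  36.8  80.5]
[329.8 188.7] [559.4 -98.4  80. ] [298.5 240.7] [297.3 240.5] [558.5 -98.2  80.6]
[385.1 189.6] [ 553.6 -233.6   80. ] [313. 297.] [311.8 296.8] [ 552.9 -233.4   80.7]
[219.1 224.3] [479.9 175.   80. ] [242.5 165.8] [241.6 165.6] [479.1 175.   80.9]
[274.4 224.9] [474.6  39.9  80. ] [247.5 201.1] [246.4 201. ] [473.8  40.   80.6]
[329.6 225.6] [469.2 -95.   80. ] [253.8 245.6] [252.5 245.4] [468.4 -94.8  80.7]
[385.  226.3] [ 463.7 -229.9   80. ] [261.8 303.3] [260.6 303.2] [ 462.9 -229.7   80.5]
dish [412. 227. 100.]
jar [651. 109. 128.]
bottle [544. 309. 200.]
rackL [ 416. -250.  110.]
rackR [ 356. -352.  110.]
pipnose [383.  72.  90.]
pipend [ 377. -154.   95.]
pip top edge [394. -79. 104.]
boxL [ 590. -328.  156.]
boxR [ 477. -410.  156.]
mk [654.   2.  90.]
mk [ 648. -120.   90.]
```

>>> move_arm([
  [0, 0, 0.115, 3.8, -1.15, 0, 0],
  [0, 0, 0.23, 7.6, -2.3, 0, 0],
  [0, 0, 0.343, 11.4, -3.4, 0, 0],
  [0, 0, 0.343, 15.2, -4.5, 0, 0],
  [0, 0, 0.343, 19.0, -5.6, 0, 0],
], grip_force=30)

```text
time_s: 0.52
eef_pos: [322.8, -388.9, 193.8]
ee_rot: [-0.001, 1.0, -0.02, -0.0]
force: [-0.6, -0.8, 0.3]
grip_width: 0.297
```

```bash
cat >> h.py <<'E'
from scipy.spatial.transform import Rotation as Ro
yaw=np.arctan2(-3.5,90.1); ex=np.array([np.cos(yaw),np.sin(yaw),0]); ey=np.array([-ex[1],ex[0],0])
C={1:np.array([508.3,-231.7,80.3]),2:np.array([513.9,-96.6,80.3]),3:np.array([519.2,38.3,80.3]),4:np.array([524.6,173.3,80.3])}
def st():
    from rig import ctrl
    s=ctrl.sense();w=s["ee_rot"];R=Ro.from_quat([w[1],w[2],w[3],w[0]]).as_matrix()
    return s,R
def show(target=None):
    s,R=st()
    print("t",round(s["time_s"],2),"pos",s["eef_pos"].round(1),"F",s["force"].round(1),"grip",round(s["grip_width"],2),"q",s["joints"].round(2))
    print("turn to align",Ro.from_matrix(R.T@np.c_[ex,-ey,[0,0,-1]]).as_rotvec().round(3))
    for i in C:
        d=s["eef_pos"]-C[i];print("  rel",i,(d@ex).round(1),(d@ey).round(1),d[2].round(1))
    if target is not None: print("shift cm",(R.T@(np.asarray(target)-s["eef_pos"])/10).round(2))
def P(i,dx,dy,dz): return C[i]+dx*ex+dy*ey+[0,0,dz]
E
python3 -c "
from h import *
show(P(1,45,0,90))"
```

```text
t 0.52 pos [ 322.8 -388.9  193.8] F [-0.6 -0.8  0.3] grip 0.3 q [-1.11  0.27  1.56  0.    1.32  0.5 ]
turn to align [-0.002  0.    -0.002]
  rel 1 -179.2 -164.3 113.5
  rel 2 -179.6 -299.5 113.5
  rel 3 -179.6 -434.5 113.5
  rel 4 -179.8 -569.6 113.5
shift cm [ 22.4  -16.46   2.37]
```

>>> move_arm([
  [0, 0, 0, 3.2, -2.4, 0, 0],
  [0, 0, 0, 6.4, -4.8, 0, 0],
  [0, 0, 0, 9.6, -7.2, 0, 0],
  [0, 0, 0, 12.8, -9.6, 0, 0],
  [0, 0, 0, 16, -12, 0, 0],
])

```text
time_s: 0.93
eef_pos: [488.9, -273.8, 193.8]
ee_rot: [-0.001, 1.0, -0.02, -0.0]
force: [-0.4, -0.6, 0.6]
grip_width: -0.001
```

```bash
python3 -c "
from h import *
show(P(1,45,0,20))"
```

```text
t 0.93 pos [ 488.9 -273.8  193.8] F [-0.4 -0.6  0.6] grip -0.0 q [-0.72  0.39  1.39  0.    1.36  0.89]
turn to align [-0.002  0.001 -0.002]
  rel 1 -17.8 -42.9 113.5
  rel 2 -18.1 -178.1 113.5
  rel 3 -18.2 -313.1 113.5
  rel 4 -18.3 -448.2 113.5
shift cm [ 6.28 -4.28  9.35]
```

>>> move_arm([
  [0, 0, 0, 3.2, -2.2, 0, 0],
  [0, 0, 0, 6.3, -4.3, 0, 0],
  [0, 0, 0, 6.3, -4.3, 3.5, 0],
  [0, 0, 0, 6.3, -4.3, 7, 0],
  [0, 0, 0, 6.3, -4.3, 9.3, 0],
])

```text
time_s: 1.35
eef_pos: [552.7, -231.8, 97.2]
ee_rot: [-0.002, 1.0, -0.019, -0.002]
force: [-0.7, -0.6, -1.0]
grip_width: 0.004
```

```bash
python3 -c "
from h import *
show(P(1,45,0,0))
from rig import capture
for n in('side','top'):
  c=capture(n);cv2.imwrite(f'pics/{n}1.png',c['frame'][:,:,::-1])"
```

```text
t 1.35 pos [ 552.7 -231.8   97.2] F [-0.7 -0.6 -1. ] grip 0.0 q [-0.59  0.56  1.38  0.    1.2   1.02]
turn to align [-0.004  0.004 -0.   ]
  rel 1 44.4 1.6 16.9
  rel 2 44.1 -133.6 16.9
  rel 3 44.0 -268.6 16.9
  rel 4 43.9 -403.7 16.9
shift cm [0.07 0.17 1.69]
```

View pics/side1.png

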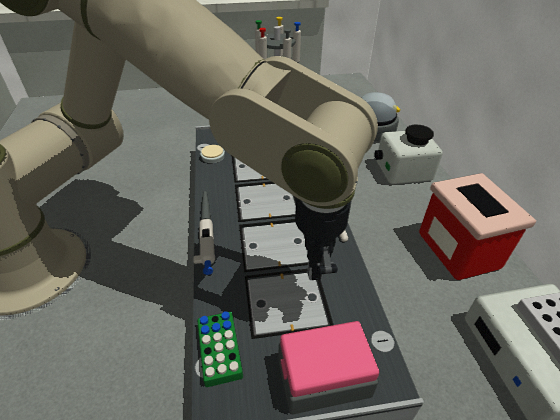

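The fingers, at about (322,270), hover above the far mark of place 1. I'll lower them gently.

>>> move_arm([
  [0, 0, 0, 0, 0, 0.6, 0],
  [0, 0, 0, 0, 0, 1.0, 0],
  [0, 0, 0, 0, 0, 1.3, 0],
  [0, 0, 0, 0, 0, 1.5, 0],
  [0, 0, 0, 0, 0, 1.5, 0],
])

```text
time_s: 1.87
eef_pos: [551.6, -231.8, 82.0]
ee_rot: [-0.003, 1.0, -0.02, -0.004]
force: [-0.6, -0.2, 0.8]
grip_width: -0.003
```

>>> move_arm([
  [0, 0, 0, 0, 0, 0.1, 0],
  [0, 0, 0, 0, 0, 0.2, 0],
  [0, 0, 0, 0, 0, 0.2, 0],
])

```text
time_s: 2.12
eef_pos: [551.6, -231.9, 80.1]
ee_rot: [-0.003, 1.0, -0.02, -0.003]
force: [-0.1, 0.2, -0.4]
grip_width: 0.001
```

>>> move_arm([
  [0, 0, 0, 0, 0, 0.1, 0],
  [0, 0, 0, 0, 0, 0.2, 0],
  [0, 0, 0, 0, 0, 0.2, 0],
])

```text
time_s: 2.37
eef_pos: [551.5, -231.8, 78.0]
ee_rot: [-0.003, 1.0, -0.02, -0.004]
force: [0.6, -0.1, -0.8]
grip_width: -0.004
```

>>> move_arm([
  [0, 0, 0, 0, 0, 0.1, 0],
  [0, 0, 0, 0, 0, 0.2, 0],
  [0, 0, 0, 0, 0, 0.2, 0],
])

```text
time_s: 2.62
eef_pos: [551.4, -231.7, 75.7]
ee_rot: [-0.003, 1.0, -0.02, -0.004]
force: [1.0, 0.8, -0.0]
grip_width: 0.001
```

```bash
python3 -c "
from h import *
show()
from rig import capture
for n in('side','top'):
  c=capture(n);cv2.imwrite(f'pics/{n}2.png',cv2.resize(c['frame'][230:360,220:360] if n=='side' else c['frame'][150:250,340:440],None,fx=4,fy=4)[:,:,::-1])"
```

```text
t 2.62 pos [ 551.4 -231.7   75.7] F [ 1.   0.8 -0. ] grip 0.0 q [-0.59  0.59  1.41  0.    1.16  1.02]
turn to align [-0.006  0.008 -0.001]
  rel 1 43.0 1.7 -4.6
  rel 2 42.7 -133.5 -4.6
  rel 3 42.6 -268.6 -4.6
  rel 4 42.5 -403.7 -4.6
```

View pics/side2.png

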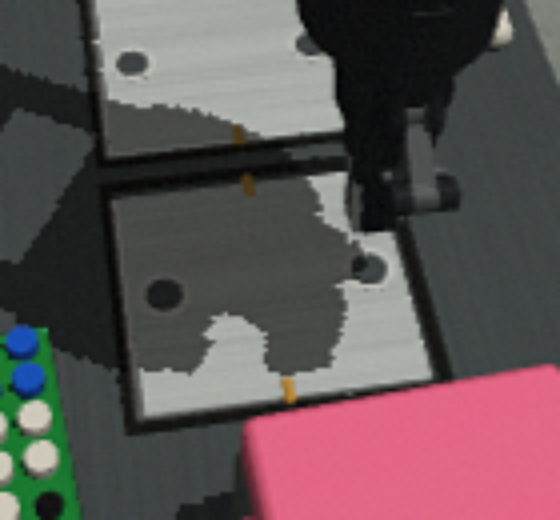

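```bash
python3 -c "
from h import *
S=load('side0.npz')
for z in (75.7,80,85,90,95):print(z,proj(S,[551.4,-231.7,z]), proj(S,[551.4-11,-231.7-5,z]), proj(S,[551.4+11,-231.7-5,z]))"
```

```text
75.7 [311.30902856 297.70541697] [305.92501463 301.07165216] [318.10965092 299.09170841]
80 [311.46539904 296.26156915] [306.05990184 299.6306448 ] [318.29504849 297.64929754]
85 [311.64887929 294.56740301] [306.21818558 297.93969104] [318.51259422 295.95677094]
90 [311.83416318 292.8565831 ] [306.37803762 296.23198298] [318.732285   294.24755566]
95 [312.02127741 291.12886263] [306.53948139 294.50727039] [318.95415271 292.52140365]
```

View pics/top2.png

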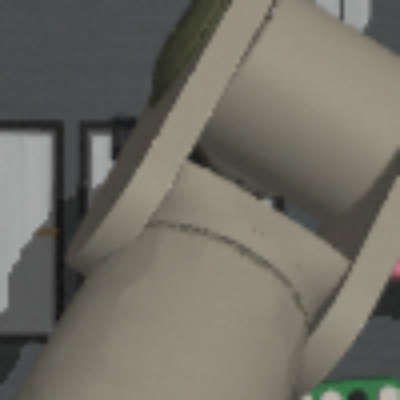

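>>> move_arm([
  [0, 0, 0, 0, 0, 0.1, 0],
  [0, 0, 0, 0, 0, 0.2, 0],
  [0, 0, 0, 0, 0, 0.3, 0],
  [0, 0, 0, 0, 0, 0.3, 0],
])

```text
time_s: 3.05
eef_pos: [551.4, -231.7, 72.6]
ee_rot: [-0.003, 1.0, -0.02, -0.004]
force: [-0.4, 0.4, -0.2]
grip_width: -0.003
```

>>> move_arm([
  [0, 0, 0, 0, 0, 0.1, 0],
  [0, 0, 0, 0, 0, 0.2, 0],
  [0, 0, 0, 0, 0, 0.3, 0],
  [0, 0, 0, 0, 0, 0.3, 0],
])

```text
time_s: 3.38
eef_pos: [551.2, -231.6, 69.4]
ee_rot: [-0.003, 1.0, -0.02, -0.004]
force: [0.5, -0.5, 0.2]
grip_width: -0.001
```

```bash
python3 -c "
from h import *
show()
from rig import capture
for n in('side','top'):
  c=capture(n);cv2.imwrite(f'pics/{n}3.png',cv2.resize(c['frame'][230:360,220:360] if n=='side' else c['frame'][150:250,340:440],None,fx=4,fy=4)[:,:,::-1])"
```

```text
t 3.38 pos [ 551.2 -231.6   69.4] F [ 0.5 -0.5  0.2] grip -0.0 q [-0.59  0.59  1.41  0.    1.14  1.02]
turn to align [-0.006  0.008 -0.001]
  rel 1 42.9 1.8 -10.9
  rel 2 42.5 -133.4 -10.9
  rel 3 42.5 -268.4 -10.9
  rel 4 42.3 -403.6 -10.9
```

View pics/side3.png

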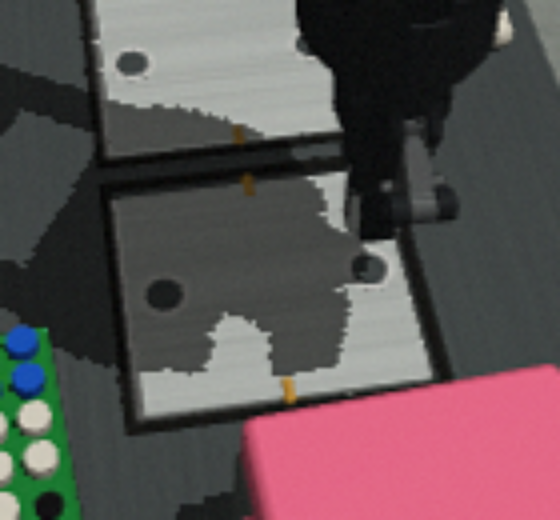

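>>> move_arm([
  [0, 0, 0, 0, 0, 0.1, 0],
  [0, 0, 0, 0, 0, 0.2, 0],
  [0, 0, 0, 0, 0, 0.3, 0],
  [0, 0, 0, 0, 0, 0.3, 0],
])

```text
time_s: 3.82
eef_pos: [551.2, -231.6, 66.3]
ee_rot: [-0.003, 1.0, -0.02, -0.004]
force: [0.2, -0.0, -0.5]
grip_width: -0.001
```

>>> move_arm([
  [0, 0, 0, 0, 0, 0.1, 0],
  [0, 0, 0, 0, 0, 0.2, 0],
  [0, 0, 0, 0, 0, 0.3, 0],
  [0, 0, 0, 0, 0, 0.3, 0],
])

```text
time_s: 4.15
eef_pos: [551.0, -231.5, 63.1]
ee_rot: [-0.003, 1.0, -0.02, -0.004]
force: [0.2, -0.1, 0.1]
grip_width: -0.003
```

>>> move_arm([
  [0, 0, 0, 0, 0, 0.1, 0],
  [0, 0, 0, 0, 0, 0.2, 0],
  [0, 0, 0, 0, 0, 0.3, 0],
  [0, 0, 0, 0, 0, 0.3, 0],
])

```text
time_s: 4.48
eef_pos: [550.9, -231.4, 59.8]
ee_rot: [-0.004, 1.0, -0.02, -0.004]
force: [-0.6, -0.4, 0.3]
grip_width: -0.002
```

```bash
python3 -c "
from h import *
show()
from rig import capture
for n in('side','top'):
  c=capture(n);cv2.imwrite(f'pics/{n}4.png',cv2.resize(c['frame'][230:360,220:360] if n=='side' else c['frame'][150:250,340:440],None,fx=4,fy=4)[:,:,::-1])"
```

```text
t 4.48 pos [ 550.9 -231.4   59.8] F [-0.6 -0.4  0.3] grip -0.0 q [-0.59  0.61  1.42  0.    1.13  1.02]
turn to align [-0.007  0.009 -0.002]
  rel 1 42.6 2.0 -20.5
  rel 2 42.2 -133.3 -20.5
  rel 3 42.2 -268.3 -20.5
  rel 4 42.0 -403.4 -20.5
```

View pics/side4.png

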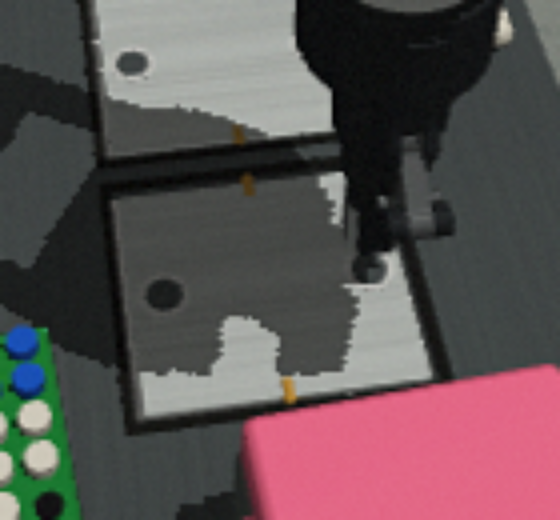

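>>> move_arm([
  [0, 0, 0, 0, 0, 0.1, 0],
  [0, 0, 0, 0, 0, 0.2, 0],
  [0, 0, 0, 0, 0, 0.2, 0],
])

```text
time_s: 4.83
eef_pos: [550.9, -231.4, 57.8]
ee_rot: [-0.004, 1.0, -0.02, -0.004]
force: [-1.2, 0.5, -0.0]
grip_width: -0.002
```

>>> move_arm([
  [0, 0, 0, 0, 0, 0.1, 0],
  [0, 0, 0, 0, 0, 0.2, 0],
  [0, 0, 0, 0, 0, 0.2, 0],
])

```text
time_s: 5.08
eef_pos: [550.8, -231.3, 55.5]
ee_rot: [-0.004, 1.0, -0.02, -0.005]
force: [-0.8, 0.7, 0.3]
grip_width: 0.001
```

>>> move_arm([
  [0, 0, 0, 0, 0, 0.1, 0],
  [0, 0, 0, 0, 0, 0.2, 0],
  [0, 0, 0, 0, 0, 0.2, 0],
])

```text
time_s: 5.33
eef_pos: [550.6, -231.2, 53.3]
ee_rot: [-0.004, 1.0, -0.02, -0.005]
force: [-1.1, 0.1, -0.4]
grip_width: -0.002
```

```bash
python3 -c "
from h import *
show()
from rig import capture
for n in('side','top'):
  c=capture(n);cv2.imwrite(f'pics/{n}5.png',cv2.resize(c['frame'][230:360,220:360] if n=='side' else c['frame'][150:250,340:440],None,fx=4,fy=4)[:,:,::-1])"
```

```text
t 5.33 pos [ 550.6 -231.2   53.3] F [-1.1  0.1 -0.4] grip -0.0 q [-0.59  0.61  1.43  0.    1.11  1.02]
turn to align [-0.007  0.009 -0.002]
  rel 1 42.3 2.1 -27.0
  rel 2 41.9 -133.1 -27.0
  rel 3 41.9 -268.1 -27.0
  rel 4 41.7 -403.2 -27.0
```

View pics/side5.png

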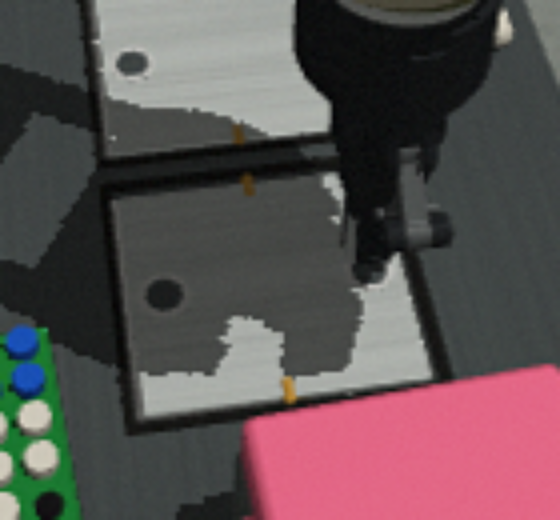

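>>> move_arm([
  [0, 0, 0, 0, 0, 0.1, 0],
  [0, 0, 0, 0, 0, 0.2, 0],
  [0, 0, 0, 0, 0, 0.2, 0],
])

```text
time_s: 5.68
eef_pos: [550.6, -231.2, 51.2]
ee_rot: [-0.004, 1.0, -0.02, -0.005]
force: [0.5, 0.1, -0.8]
grip_width: -0.002
```

>>> move_arm([
  [0, 0, 0, 0, 0, 0.1, 0],
  [0, 0, 0, 0, 0, 0.2, 0],
  [0, 0, 0, 0, 0, 0.2, 0],
])

```text
time_s: 5.93
eef_pos: [550.5, -231.1, 49.0]
ee_rot: [-0.004, 1.0, -0.02, -0.005]
force: [-0.1, 0.4, 0.6]
grip_width: 0.003
```

```bash
python3 -c "
from h import *
show()
from rig import capture
for n in('side','top'):
  c=capture(n);cv2.imwrite(f'pics/{n}6.png',cv2.resize(c['frame'][230:360,220:360] if n=='side' else c['frame'],None,fx=4 if n=='side' else 1,fy=4 if n=='side' else 1)[:,:,::-1])"
```

```text
t 5.93 pos [ 550.5 -231.1   49. ] F [-0.1  0.4  0.6] grip 0.0 q [-0.59  0.62  1.43  0.    1.1   1.02]
turn to align [-0.008  0.01  -0.002]
  rel 1 42.1 2.2 -31.3
  rel 2 41.8 -133.0 -31.3
  rel 3 41.7 -268.0 -31.3
  rel 4 41.6 -403.1 -31.3
```

View pics/side6.png

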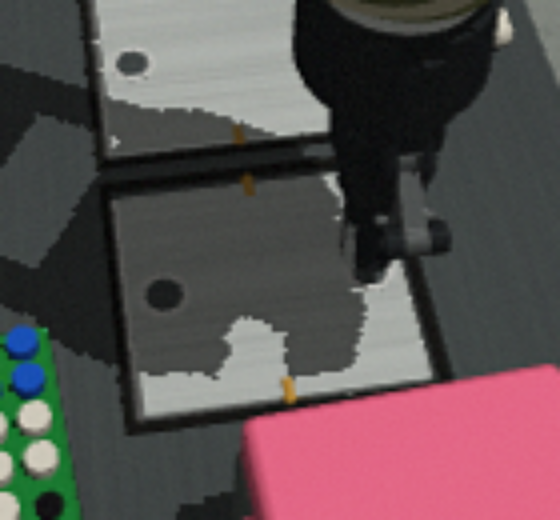

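View pics/top6.png

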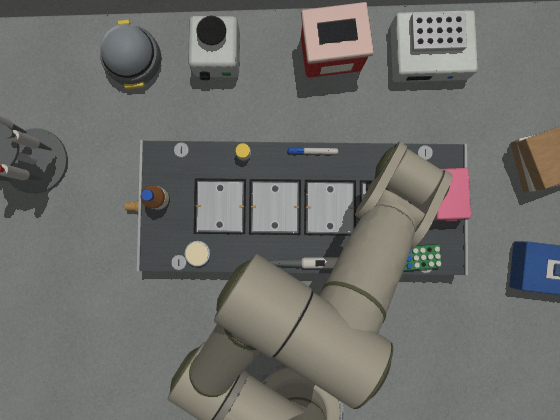

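>>> move_arm([
  [0, 0, 0, 0, 0, 0.1, 0],
  [0, 0, 0, 0, 0, 0.2, 0],
  [0, 0, 0, 0, 0, 0.2, 0],
])

```text
time_s: 6.28
eef_pos: [550.5, -231.1, 46.9]
ee_rot: [-0.004, 1.0, -0.02, -0.005]
force: [-0.6, -0.1, 1.0]
grip_width: 0.001
```

>>> move_arm([
  [0, 0, 0, 0, 0, 0.1, 0],
  [0, 0, 0, 0, 0, 0.2, 0],
  [0, 0, 0, 0, 0, 0.2, 0],
])

```text
time_s: 6.53
eef_pos: [550.3, -231.0, 44.7]
ee_rot: [-0.004, 1.0, -0.02, -0.005]
force: [0.2, 0.2, -0.4]
grip_width: -0.002
```

```bash
python3 -c "
from h import *
show()
from rig import capture
for n in('side',):
  c=capture(n);cv2.imwrite(f'pics/{n}7.png',cv2.resize(c['frame'][230:360,220:360] if n=='side' else c['frame'],None,fx=4 if n=='side' else 1,fy=4 if n=='side' else 1)[:,:,::-1])"
```

```text
t 6.53 pos [ 550.3 -231.    44.7] F [ 0.2  0.2 -0.4] grip -0.0 q [-0.59  0.62  1.44  0.    1.1   1.02]
turn to align [-0.008  0.01  -0.002]
  rel 1 42.0 2.3 -35.6
  rel 2 41.6 -132.9 -35.6
  rel 3 41.6 -267.9 -35.6
  rel 4 41.4 -403.0 -35.6
```

View pics/side7.png

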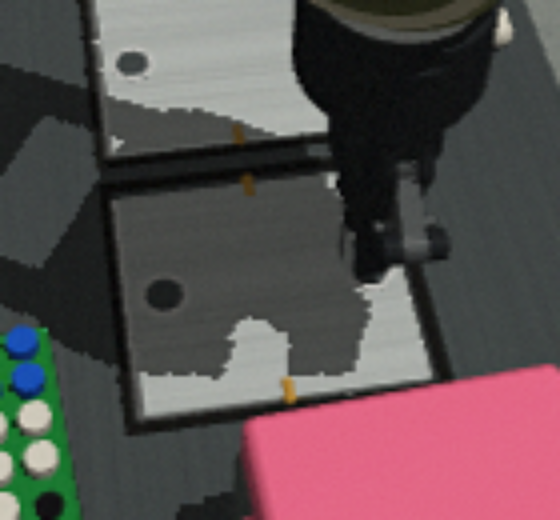

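```bash
python3 -c "
from h import *
show()
from rig import capture
a=load('side0.npz')['frame'];c=capture('side')['frame']
v=np.hstack([a[260:345,235:335],c[260:345,235:335]])
v=cv2.convertScaleAbs(v,alpha=1.6,beta=20)
cv2.imwrite('pics/cmp7.png',cv2.resize(v,None,fx=4,fy=4,interpolation=cv2.INTER_CUBIC)[:,:,::-1])"
```

```text
t 6.58 pos [ 550.4 -231.    44.8] F [-0.2 -0.4 -0.1] grip 0.0 q [-0.59  0.62  1.44  0.    1.1   1.02]
turn to align [-0.008  0.01  -0.001]
  rel 1 42.0 2.3 -35.5
  rel 2 41.7 -132.9 -35.5
  rel 3 41.6 -267.9 -35.5
  rel 4 41.4 -403.0 -35.5
```

View pics/cmp7.png

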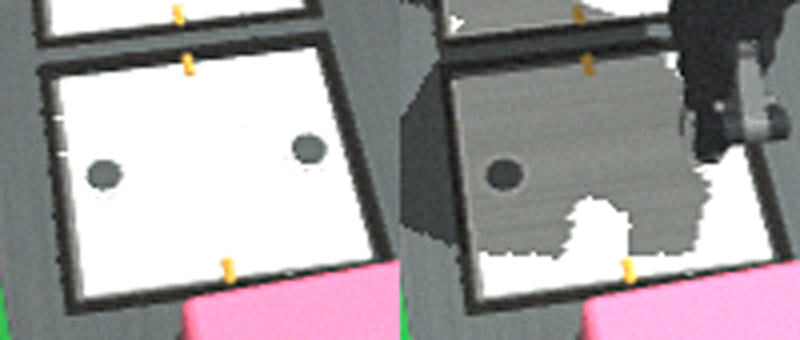

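>>> move_arm([
  [0, 0, 0, 0, 0, 0.1, 0],
  [0, 0, 0, 0, 0, 0.2, 0],
  [0, 0, 0, 0, 0, 0.2, 0],
])

```text
time_s: 6.88
eef_pos: [550.5, -231.1, 42.8]
ee_rot: [-0.004, 1.0, -0.02, -0.005]
force: [0.2, 0.6, -0.1]
grip_width: -0.001
```

>>> move_arm([
  [0, 0, 0, 0, 0, 0.1, 0],
  [0, 0, 0, 0, 0, 0.2, 0],
  [0, 0, 0, 0, 0, 0.2, 0],
])

```text
time_s: 7.13
eef_pos: [550.5, -231.1, 40.8]
ee_rot: [-0.004, 1.0, -0.02, -0.005]
force: [0.8, 0.5, 1.2]
grip_width: 0.003
```

```bash
python3 -c "
from h import *
show()
from rig import capture
S=capture('side');c=S['frame']
print([ (y,z,proj(S,[550,y,z]).round(1).tolist()) for y in (-246,-231) for z in (40,70,80,90)])
print(np.abs(S['t']-load('side0.npz')['t']).max())
v=c[200:320,270:370]
v=cv2.convertScaleAbs(v,alpha=2,beta=30)
cv2.imwrite('pics/z8.png',cv2.resize(v,None,fx=5,fy=5,interpolation=cv2.INTER_CUBIC)[:,:,::-1])"
```

```text
t 7.13 pos [ 550.5 -231.1   40.8] F [0.8 0.5 1.2] grip 0.0 q [-0.59  0.63  1.44  0.    1.09  1.02]
turn to align [-0.007  0.01  -0.002]
  rel 1 42.2 2.3 -39.5
  rel 2 41.8 -133.0 -39.5
  rel 3 41.7 -268.0 -39.5
  rel 4 41.6 -403.1 -39.5
[(-246, 40, [311.3, 316.2]), (-246, 70, [312.4, 306.6]), (-246, 80, [312.8, 303.3]), (-246, 90, [313.2, 299.9]), (-231, 40, [309.2, 309.0]), (-231, 70, [310.2, 299.4]), (-231, 80, [310.6, 296.1]), (-231, 90, [310.9, 292.7])]
0.0
```

View pics/z8.png

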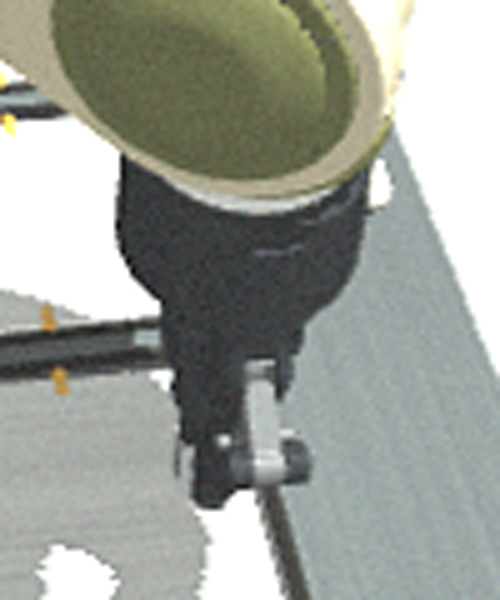

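>>> move_arm([
  [0, 0, 0, 0, 0, 0.1, 0],
  [0, 0, 0, 0, 0, 0.2, 0],
  [0, 0, 0, 0, 0, 0.2, 0],
])

```text
time_s: 7.43
eef_pos: [550.4, -231.1, 38.6]
ee_rot: [-0.004, 1.0, -0.02, -0.005]
force: [0.1, 0.2, 2.6]
grip_width: -0.005
```

>>> move_arm([
  [0, 0, 0, 0, 0, 0.1, 0],
  [0, 0, 0, 0, 0, 0.2, 0],
  [0, 0, 0, 0, 0, 0.2, 0],
])

```text
time_s: 7.68
eef_pos: [550.3, -231.0, 36.4]
ee_rot: [-0.004, 1.0, -0.02, -0.005]
force: [-0.4, -0.6, 1.6]
grip_width: -0.001
```

```bash
cat > snap.py <<'E'
from h import *
import sys
from rig import capture
show()
k=sys.argv[1]
S=capture('side');c=S['frame']
x0,x1,y0,y1=map(int,sys.argv[2:6]) if len(sys.argv)>5 else (220,340,230,350)
v=c[y0:y1,x0:x1]
v=cv2.convertScaleAbs(v,alpha=1.5,beta=20)
cv2.imwrite(f'pics/s{k}.png',cv2.resize(v,None,fx=4,fy=4,interpolation=cv2.INTER_CUBIC)[:,:,::-1])
E
python3 snap.py 9
```

```text
t 7.68 pos [ 550.3 -231.    36.4] F [-0.4 -0.6  1.6] grip -0.0 q [-0.59  0.63  1.44  0.    1.08  1.02]
turn to align [-0.008  0.01  -0.002]
  rel 1 41.9 2.3 -43.9
  rel 2 41.6 -132.9 -43.9
  rel 3 41.5 -267.9 -43.9
  rel 4 41.4 -403.0 -43.9
```

View pics/s9.png

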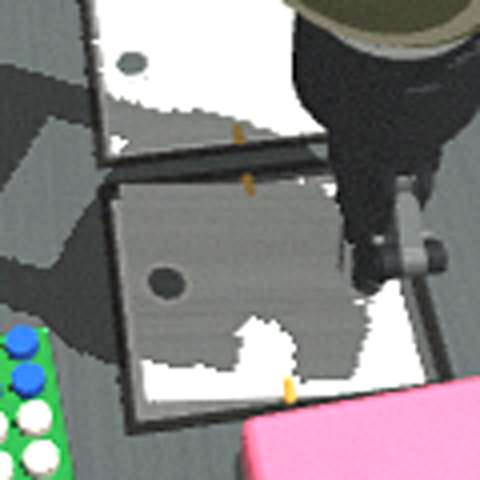

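Place 1 is the free one. With 2 N on it, the near mark rose from (163,295) to (167,283). The true fingertip height is about 41 mm above the reported z, because contact came at a reported z of about 39. I'll press deeper to tilt it further.

>>> move_arm([
  [0, 0, 0, 0, 0, 0.4, 0],
  [0, 0, 0, 0, 0, 0.8, 0],
  [0, 0, 0, 0, 0, 1.2, 0],
  [0, 0, 0, 0, 0, 1.5, 0],
])

```text
time_s: 8.07
eef_pos: [550.1, -230.9, 20.8]
ee_rot: [-0.004, 1.0, -0.02, -0.005]
force: [0.2, 0.1, 2.8]
grip_width: 0.0
```

```bash
python3 snap.py 10
```

```text
t 8.07 pos [ 550.1 -230.9   20.8] F [0.2 0.1 2.8] grip 0.0 q [-0.59  0.65  1.45  0.    1.05  1.02]
turn to align [-0.008  0.01  -0.002]
  rel 1 41.7 2.5 -59.5
  rel 2 41.4 -132.7 -59.5
  rel 3 41.3 -267.8 -59.5
  rel 4 41.1 -402.9 -59.5
```

View pics/s10.png

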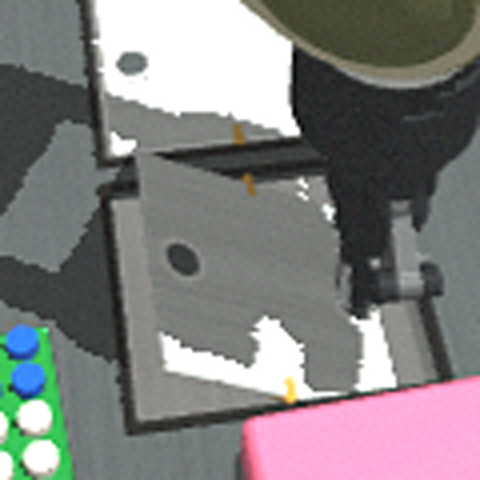

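>>> move_arm([
  [0, 0, 0, -0.1, 0, 0.4, 0],
  [0, 0, 0, -0.2, 0, 0.8, 0],
  [0, 0, 0, -0.2, 0, 1.2, 0],
  [0, 0, 0, -0.2, 0, 1.3, 0],
])

```text
time_s: 8.45
eef_pos: [547.4, -230.4, 6.5]
ee_rot: [-0.004, 1.0, -0.02, -0.006]
force: [0.7, 0.4, 2.0]
grip_width: 0.001
```

```bash
python3 snap.py 11
```

```text
t 8.45 pos [ 547.4 -230.4    6.5] F [0.7 0.4 2. ] grip 0.0 q [-0.6   0.67  1.47  0.    1.02  1.01]
turn to align [-0.009  0.012 -0.002]
  rel 1 39.1 2.9 -73.8
  rel 2 38.7 -132.4 -73.8
  rel 3 38.6 -267.4 -73.8
  rel 4 38.5 -402.5 -73.8
```

View pics/s11.png

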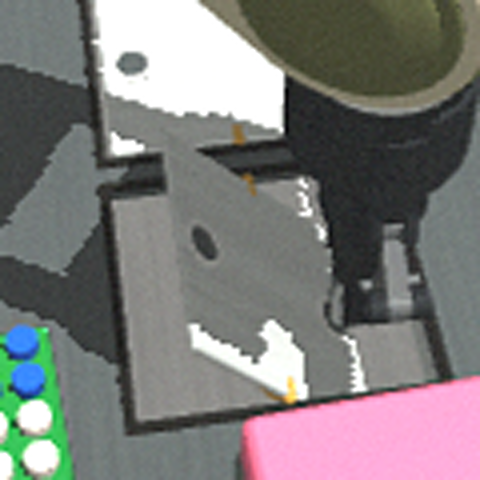

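>>> move_arm([
  [0, 0, 0, 0, 0, -4, 0],
  [0, 0, 0, 0, 0, -8, 0],
  [0, 0, 0, 0, 0, -12, 0],
  [0, 0, 0, -1, -0.3, -13.5, 0],
  [0, 0, 0, -4, -1, -13.5, 0],
])

```text
time_s: 8.92
eef_pos: [512.2, -221.5, 145.9]
ee_rot: [-0.002, 1.0, -0.02, -0.002]
force: [1.3, -0.8, -0.3]
grip_width: 0.003
```

```bash
python3 -c "
from h import *
show(P(1,-72,20,-80.3+120))"
```

```text
t 8.92 pos [ 512.2 -221.5  145.9] F [ 1.3 -0.8 -0.3] grip 0.0 q [-0.62  0.43  1.46  0.    1.26  0.99]
turn to align [-0.004  0.004 -0.001]
  rel 1 3.5 10.4 65.6
  rel 2 3.2 -124.9 65.6
  rel 3 3.1 -259.9 65.6
  rel 4 3.0 -395.0 65.6
shift cm [-7.54 -0.95  2.63]
```

>>> move_arm([
  [0, 0, 0, -3, -0.5, 0, 0],
  [0, 0, 0, -6, -1, 0, 0],
  [0, 0, 0, -7.6, -1, 1, 0],
  [0, 0, 0, -7.6, -1, 3, 0],
  [0, 0, 0, -7.6, -1, 3, 0],
])

```text
time_s: 9.33
eef_pos: [434.7, -207.2, 114.0]
ee_rot: [-0.004, 1.0, -0.02, -0.004]
force: [0.2, -0.7, -0.6]
grip_width: 0.0
```

```bash
python3 snap.py 12 180 330 210 350
```

```text
t 9.33 pos [ 434.7 -207.2  114. ] F [ 0.2 -0.7 -0.6] grip 0.0 q [-0.69  0.31  1.73  0.    1.12  0.92]
turn to align [-0.007  0.008 -0.002]
  rel 1 -74.5 21.6 33.7
  rel 2 -74.9 -113.6 33.7
  rel 3 -75.0 -248.6 33.7
  rel 4 -75.1 -383.7 33.7
```

View pics/s12.png

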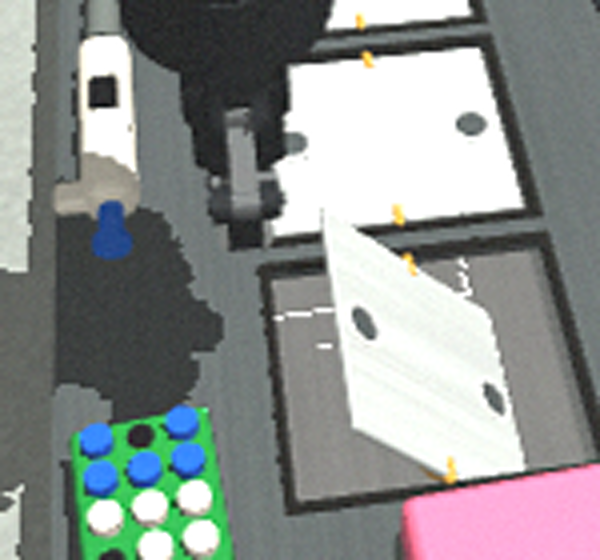

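>>> move_arm([
  [0, 0, 0, 0, 0, 2, 0],
  [0, 0, 0, 0, 0, 4, 0],
  [0, 0, 0, 0, 0, 4.8, 0],
  [0, 0, 0, 0, 0, 4.8, 0],
])

```text
time_s: 9.72
eef_pos: [435.2, -207.1, 66.5]
ee_rot: [-0.004, 1.0, -0.02, -0.004]
force: [0.9, -0.2, -0.7]
grip_width: 0.001
```

```bash
python3 snap.py 13 180 330 210 350
```

```text
t 9.72 pos [ 435.2 -207.1   66.5] F [ 0.9 -0.2 -0.7] grip 0.0 q [-0.69  0.37  1.78  0.    1.    0.92]
turn to align [-0.008  0.009 -0.001]
  rel 1 -74.0 21.8 -13.8
  rel 2 -74.4 -113.4 -13.8
  rel 3 -74.4 -248.4 -13.8
  rel 4 -74.6 -383.5 -13.8
```

View pics/s13.png

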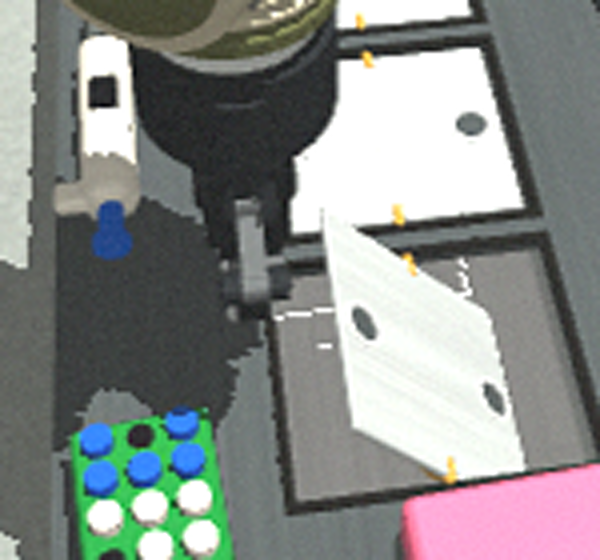

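>>> move_arm([
  [0, 0, 0, 1.2, 0, 0, 0],
  [0, 0, 0, 2.4, 0, 0, 0],
  [0, 0, 0, 3.4, 0, 0, 0],
  [0, 0, 0, 4.2, 0, 0, 0],
  [0, 0, 0, 4.7, 0, 0, 0],
])

```text
time_s: 10.18
eef_pos: [483.9, -209.7, 68.5]
ee_rot: [-0.003, 1.0, -0.02, -0.003]
force: [-1.7, -0.8, 1.2]
grip_width: 0.0
```

```bash
python3 snap.py 14 180 330 210 350
```

```text
t 10.18 pos [ 483.9 -209.7   68.5] F [-1.7 -0.8  1.2] grip 0.0 q [-0.63  0.46  1.64  0.    1.05  0.98]
turn to align [-0.005  0.006 -0.001]
  rel 1 -25.3 21.0 -11.8
  rel 2 -25.6 -114.2 -11.8
  rel 3 -25.7 -249.2 -11.8
  rel 4 -25.8 -384.3 -11.8
```

View pics/s14.png

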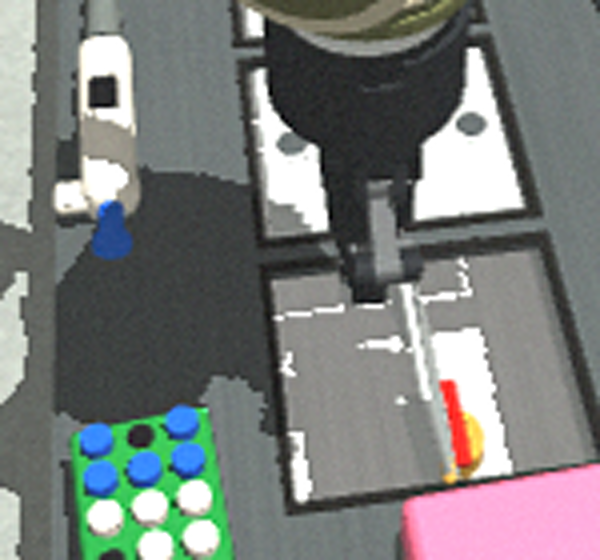

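>>> move_arm([
  [0, 0, 0, 0.3, 0, 0, 0],
  [0, 0, 0, 0.6, 0, 0, 0],
  [0, 0, 0, 0.6, 0, 0, 0],
])

```text
time_s: 10.48
eef_pos: [490.3, -210.0, 68.4]
ee_rot: [-0.003, 1.0, -0.02, -0.003]
force: [-0.1, -0.5, -0.1]
grip_width: 0.002
```

>>> move_arm([
  [0, 0, 0, 0.2, 0, 0, 0],
  [0, 0, 0, 0.4, 0, 0, 0],
  [0, 0, 0, 0.4, 0, 0, 0],
])

```text
time_s: 10.73
eef_pos: [490.4, -209.8, 68.2]
ee_rot: [-0.004, 1.0, -0.019, -0.008]
force: [-24.8, -0.1, 14.0]
grip_width: -0.002
```

```bash
python3 snap.py 15 180 330 210 350
```

```text
t 10.73 pos [ 490.4 -209.8   68.2] F [-24.8  -0.1  14. ] grip -0.0 q [-0.62  0.47  1.62 -0.    1.07  0.99]
turn to align [-0.007  0.015 -0.   ]
  rel 1 -18.7 21.2 -12.1
  rel 2 -19.1 -114.0 -12.1
  rel 3 -19.1 -249.1 -12.1
  rel 4 -19.3 -384.2 -12.1
```

View pics/s15.png

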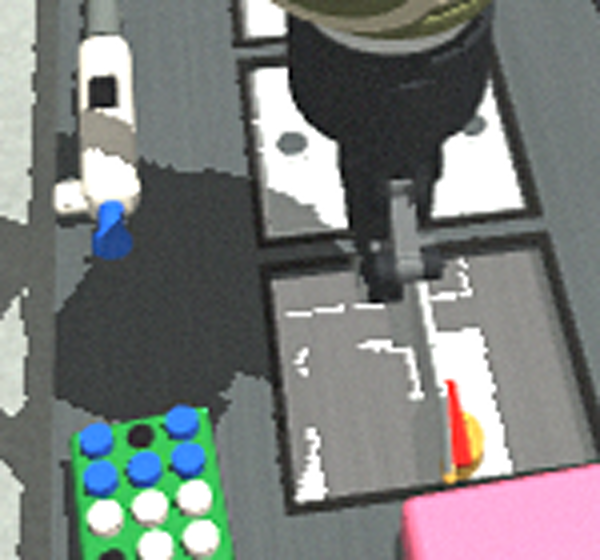

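The cover is against its upright stop, with a 25 N reaction. I'll back off and then rise.

>>> move_arm([
  [0, 0, 0, -1, 0, 0, 0],
  [0, 0, 0, -3, 0, 0, 0],
  [0, 0, 0, -5, 0, -1, 0],
  [0, 0, 0, -5, 0, -5, 0],
  [0, 0, 0, -5, 0, -9, 0],
])

```text
time_s: 11.2
eef_pos: [440.2, -207.8, 159.1]
ee_rot: [-0.005, 1.0, -0.02, -0.009]
force: [0.4, -0.9, 0.5]
grip_width: 0.006
```

>>> move_arm([
  [0, 0, 0, 0, 0, -3, 0],
  [0, 0, 0, -3, 0, -5, 0],
  [0, 0, 0, -6, 0, -5, 0],
  [0, 0, 0, -6, 0, -5, 0],
  [0, 0, 0, -6, 0, -5, 0],
])

```text
time_s: 11.62
eef_pos: [380.7, -206.1, 210.7]
ee_rot: [-0.005, 1.0, -0.021, -0.008]
force: [1.1, 0.6, -0.0]
grip_width: 0.0
```

```bash
python3 snap.py 16 180 330 210 350; python3 -c "
from h import *
from rig import capture
a=load('top0.npz')['frame'];c=capture('top')['frame'];cv2.imwrite('pics/top16.png',c[:,:,::-1])
s=capture('side')['frame'];cv2.imwrite('pics/side16.png',s[:,:,::-1])"
```

```text
t 11.62 pos [ 380.7 -206.1  210.7] F [ 1.1  0.6 -0. ] grip 0.0 q [-0.77  0.11  1.71 -0.    1.34  0.85]
turn to align [-0.009  0.016 -0.003]
  rel 1 -128.5 20.6 130.4
  rel 2 -128.8 -114.6 130.4
  rel 3 -128.9 -249.6 130.4
  rel 4 -129.1 -384.7 130.4
```

View pics/side16.png

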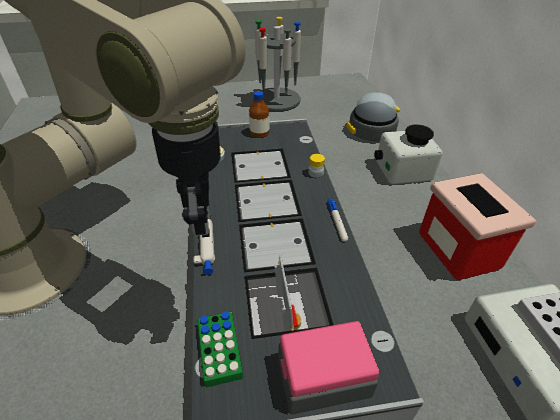

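View pics/top16.png

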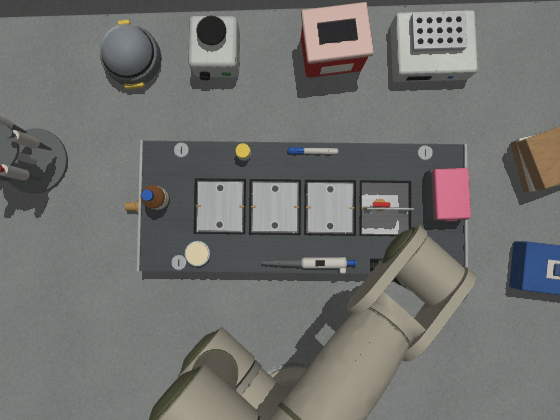

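The top view shows the cover as a thin upright line at (385,208) with the valve visible below it. Bystanders are at their starting pixels, and the gripper is well clear. I'll hand it in now.

```bash
python3 -c "
from rig import job
print(job.finish_job())"
```

```text
the job is handed in; nothing more can be done
None
```

The free cover was at place 1, the one farthest to the robot's right. It now stands upright with the trough and valve open below it, and I handed the job in at about 11.7 s of the 54 s allowed.

- **Finding it:** A press of about 2 N near the far end of place 1 made the robot-side end rise. I tried place 1 first, so I did not need to press the other three.
- **Tipping it:** I pressed on to about 0.8 rad, estimated from the pictures. I then pushed the risen edge over from the robot side until it met its stop, with a push of about 28 N (25 N level), below the 50 N limit.
- **Last checks:** The final top and side pictures show the cover on edge and the gripper well clear. The force reading is back to noise. The bystanders I can see are at their starting positions by eye. The arm hid the tube rack in the last top view, but the side view shows it unmoved.
- **A disagreement:** The reported fingertip height did not match the real contact height. The fingers met the cover at a reported z of about 39 mm, where the deck's top is at 80 mm. I went by contact and the pictures for height. I did not find the cause.

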